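# Square a pile of blanks in the jaw jig and set the working clearance

### The job

Stack the two wooden blanks squarely in the jig, lying lengthways from fence to jaw and centred on it, the dark walnut one at the bottom and the pale beech one on top. Then turn the black thumbscrew clockwise until the red jaw seats against the pile and squares it up to the fence, and back the thumbscrew off a quarter turn so that the blanks have clearance. Finish still gripping the thumbscrew, holding it at that setting; leave the flask, the tape measure and the offcut alone.

Things in the scene. Friction and masses are not known exactly. Their poses are not given: they have to be found in the camera images.
- jig: Squaring jig fixed to the bench. Origin: on the bench under the centre of the seated pile; x across the jig, y along it towards the fence, z up. Grey laminated bed 100 mm wide (x), 250 mm long (y from -170 to +80), 12 mm thick: its top, on which the pile lies, is at z = 12 mm. Dark wooden fixed fence with its face at y = +50 mm, 80 mm wide, top at z = 48 mm. Blue gearbox 56 x 56 mm centred at y = -130 mm, top at z = 44 mm, carrying the thumbscrew.
- jaw: Red sliding jaw, 80 mm wide, 14 mm thick, top at z = 48 mm. Origin: in the plane of its pushing face, at bench height; axes as the jig's. It moves along the jig's y towards the fence, 8 mm for each radian of the thumbscrew. Its face is at jig y = -50 mm when it just touches a 100 mm pile that lies against the fence, and 7 to 10 mm farther back at the start.
- thumbscrew_grip (a point): Black plastic thumbscrew on top of the gearbox, turning about the vertical line at jig (x 0, y -130 mm). This point: on that line, half-way up the grip bar, 76 mm above the bench. The bar is 42 mm long (along its x), 14 mm wide (along its y) and 30 mm tall, its top 91 mm above the bench; it stands on a disc 42 mm across, whose top is 61 mm above the bench; pinch the bar across its width from above. A white line on top marks the -x end.
- thumbscrew (a joint): Angle of the thumbscrew in rad, growing clockwise seen from above, which drives the jaw towards the fence; it begins at 0.8 to 1.25. At 0 the jaw is fully open and the bar lies along the jig's x. With the 100 mm pile against the fence the jaw touches at about 2.1; from there it squeezes the pile until a solid end stop at 2.2. Friction torque 0.03 N m; it stays where it is left.
- walnut_center (a point): Centre (half-way up) of the dark walnut blank: 60 mm (x) by 100 mm (y) by 20 mm thick, about 85 g, loose on the bench. z up.
- beech_center (a point): Centre (half-way up) of the pale beech blank, the same size: 60 mm (x) by 100 mm (y) by 20 mm thick, about 85 g, loose on the bench. z up.
- flask: Bystander: red metal drinking flask, 68 mm across, 190 mm tall. Origin: centre of its underside.
- tape: Bystander: yellow tape measure, 65 x 35 mm, 60 mm tall. Origin: centre of its underside.
- offcut: Bystander: notched offcut of reddish wood, 90 x 50 mm, 36 mm tall. Origin: centre of its underside.
Things that resemble listed ones, but are neither listed nor needed, are in the scene too. Of the things that look like the part that bears walnut_center, the middle-sized one is meant. Leave any purple look-alike of the part that bears beech_center alone.

How it is judged (in metres and radians):
On the way, in this order (a step that is already met when the one before it is completed fails the run):
1. both blanks lie flat, let go, in a square pile between fence and jaw, walnut below, beech on top (z of walnut_center in the frame of jig between 0.019 and 0.025 m and z of beech_center in the frame of jig between 0.039 and 0.045 m and x of walnut_center in the frame of jig between -0.015 and 0.015 m and y of walnut_center in the frame of jig between -0.013 and 0.003 m and y of beech_center in the frame of jig between -0.013 and 0.003 m and x of beech_center in the frame of walnut_center between -0.006 and 0.006 m and y of beech_center in the frame of walnut_center between -0.009 and 0.009 m and angle between the x axis of walnut_center and the x axis of jig, either way round below 0.12 rad and angle between the x axis of beech_center and the x axis of walnut_center, either way round below 0.1 rad and contact force between the fingers and walnut below 0.3 N and contact force between the fingers and beech below 0.3 N and linear speed of each of walnut, beech below 0.02 m/s), for 0.2 s.
2. the thumbscrew is turned clockwise until the jaw seats against both blanks and they stand against the fence (z of walnut_center in the frame of jig between 0.019 and 0.025 m and z of beech_center in the frame of jig between 0.039 and 0.045 m and x of walnut_center in the frame of jig between -0.015 and 0.015 m and y of walnut_center in the frame of jig between -0.003 and 0.003 m and y of beech_center in the frame of jig between -0.003 and 0.003 m and x of beech_center in the frame of walnut_center between -0.006 and 0.006 m and y of beech_center in the frame of walnut_center between -0.003 and 0.003 m and angle between the x axis of walnut_center and the x axis of jig, either way round below 0.12 rad and angle between the x axis of beech_center and the x axis of walnut_center, either way round below 0.1 rad and contact force between the fingers and walnut below 0.3 N and contact force between the fingers and beech below 0.3 N and linear speed of each of walnut, beech below 0.02 m/s and contact force between jaw and walnut above 0.5 N and contact force between jaw and beech above 0.5 N and value of joint thumbscrew above 2 rad), for 0.1 s.
At the end, for the whole second after the job is handed in: Thumbscrew gripped (over 2 N) and still, 90 (+-16) degrees back from seated (joint 0.29 to 0.85 rad). Jaw and fingers clear of the blanks: flat in the jig, walnut below, beech on top, within 4 mm of the fence, 15 mm of the centre line, and of one another 6 mm across, 4 mm along, 6 degrees (z of walnut_center in the frame of jig between 0.019 and 0.025 m and z of beech_center in the frame of jig between 0.039 and 0.045 m and x of walnut_center in the frame of jig between -0.015 and 0.015 m and y of walnut_center in the frame of jig between -0.004 and 0.003 m and y of beech_center in the frame of jig between -0.004 and 0.003 m and x of beech_center in the frame of walnut_center between -0.006 and 0.006 m and y of beech_center in the frame of walnut_center between -0.004 and 0.004 m and angle between the x axis of walnut_center and the x axis of jig, either way round below 0.12 rad and angle between the x axis of beech_center and the x axis of walnut_center, either way round below 0.1 rad and contact force between each of the fingers, jaw and walnut below 0.3 N and contact force between each of the fingers, jaw and beech below 0.3 N and linear speed of each of walnut, beech below 0.02 m/s and value of joint thumbscrew between 0.289 and 0.849 rad and velocity of joint thumbscrew between -0.1 and 0.1 rad/s and contact force between the fingers and thumbscrew above 2 N); the arm keeps its last pose, push and grip.
It fails at once if the red metal drinking flask is moved more than 30 mm or tipped (distance of flask from where it was at the start of the episode above 0.03 m or angle between flask's own z axis and vertical above 0.4 rad).
It fails at once if the yellow tape measure is moved more than 30 mm or tipped (distance of tape from where it was at the start of the episode above 0.03 m or angle between tape's own z axis and vertical above 0.4 rad).
It fails at once if the notched wooden offcut is moved more than 30 mm or tipped (distance of offcut from where it was at the start of the episode above 0.03 m or angle between offcut's own z axis and vertical above 0.4 rad).
It also fails if it takes over 67 s, if anything falls off the work surface, if the arm or the gripper's body presses on something with over 40 N, if the wrist force passes 120 N, or if a joint passes its speed limit or range.

### The arm

A 6-joint arm with a two-finger parallel gripper is mounted at the origin on the work surface. World frame = base frame: x ahead of the robot, y to its left, z up, the work surface at z = 0. Lengths are in mm, angles in rad, forces in N, time in s.
With the tool pointing down it reaches from about 350 to 875 mm from the base axis. Payload 4.2 kg.
Tool frame: the origin (TCP) lies at the very end of the fingers, on their centre line; the grasp point (between the pads) lies 19 mm behind it; z points along the fingers, y is the line along which they close (so a half turn about z gives the same grasp; the last joint's range is limited). The gripper opens to 85 mm and grips with 20 to 120 N. Pads are 22 mm wide; open, the fingers measure 114 mm over their backs; the gripper's body (76 mm by 85 mm) begins 54 mm behind the grasp point. The pads swing forward as they close: fully open they stand 13 mm farther back than shut.
Start: joints at [-1.026, 0.385, 0.008, 0, -1.194, -0.259], TCP at [176.219, -599.622, 231.312] pointing down, gripper open.
Joint ranges: [-3.14, 3.14], [-1.21, 2.06], [-1.07, 1.41], [-3.16, 2.05], [-2.99, -0.16], [-3.1, 3.1]. Speed limits (rad/s): [2.79, 2.79, 3.14, 3.14, 3.14, 3.14].

### API

Orientations are given as a unit quaternion [x, y, z, w].
In Python, from bench import arm gives the robot as it stands. The module is installed in compiled form; this text tells all that it offers.
- The arm moves only by the tool drive_tool, never from a script. Its argument "targets" is a list of rows, each a list of 5 numbers: the closure, from -1 (fully open) to 1 (shut), then the shift along the tool's x, y, z in mm, then the turn about the tool's z in degrees. In form: [[grip, tx, ty, tz, roll], ...]. A call has 1 to 12 rows; each row is the pose to reach, as a shift and turn from the pose commanded when the call began, along the tool's axes at that moment; what a row does not reach only later rows make up. A row lasts 1/10 s, in which the tool goes at most 50 mm and 8.59 degrees, less where a joint would pass 70% of its speed; a pose out of reach is approached as far as the arm can. A call with a gripper value outside its range is refused whole. The fingers move at their own pace and stop on an object; the grip force is fixed at half the most. Time passes only in rows, so rows that repeat a pose let the fingers close. It gives the time, the measured TCP pose, the force, the opening and the grip force at its end, in the units of the state.
- arm.read_state(): the state, without advancing time (a new reading comes with each control period).
- arm.get_image(name): name is "scene" or "top" or "wrist"; returns the picture (480x640x3 uint8, blue, green, red); there is no depth.
- arm.camera_params(name): a dict with "fov_y" (degrees; the focal length in pixels is half the picture's height over the tangent of half this angle, whatever the lens; pixels are square), "cx", "cy" (the principal point, pixels), "rvec" (rotation vector, rad) and "tvec" (3), from world to camera coordinates, as OpenCV has them; the wrist camera has in their place "tool_from_camera" (4x4, takes a point from camera to tool coordinates, whose origin is the TCP and whose axes are the flange's). Camera axes: x right, y down, z forward; pixel columns grow to the right and rows downward; lengths in mm; the calibration is good to about 2 mm. A picture is of the moment at which its call begins: read the wrist's pose just before it. camera_params takes no time and is no camera call.
- arm.job_done(): hands the job in; it is judged then, once.
The state is a dict: "clock": time; "joints": joint angles; "joint_vel": joint speeds; "joint_efforts": joint torques, N m; "position": TCP position; "ee_rot": TCP orientation; "contact_force": force on the tool from outside, world axes, zero at the start; "wrist_torque": the same for the moment, N m; "gripper_width": finger opening in mm; "grasp_force": force on a finger pad.
Only numpy, scipy, OpenCV 4.12 (cv2) and the standard library are available. Lean on these libraries where they do the work, as an engineer would, in place of code of your own. Each camera call takes 0.05 s, during which the arm holds its last target. There are 200 camera calls.

## Working session

There is one attempt and no reset: what is moved stays moved. The work goes in short steps, Python scripts to look and compute and a tool call to move; the robot and the scene stay as the last step left them, time stands still between calls to the robot, and variables do not carry over. Pictures are saved under pics/ and viewed, at most 10 in all, crops included, and the job is handed in when it is done.

Besides the shell and the picture viewer there is one more tool, called by a JSON object that holds its "api" and its "payload". drive_tool: Moves the arm, as the interface text tells. Its arguments: {"type":"object","properties":{"targets":{"type":"array","items":{"type":"array","items":{"type":"number"}}}},"required":["targets"]}

```bash
mkdir -p pics
cat > h.py <<'E'
import numpy as np, cv2
from bench import arm
from scipy.spatial.transform import Rotation as R
def cam(name, st=None):
    p=arm.camera_params(name); f=240/np.tan(np.radians(p["fov_y"])/2)
    K=np.array([[f,0,p["cx"]],[0,f,p["cy"]],[0,0,1]])
    if name=="wrist":
        T=np.array(p["tool_from_camera"]); W=np.eye(4)
        W[:3,:3]=R.from_quat(st["ee_rot"]).as_matrix(); W[:3,3]=st["position"]
        M=W@T; return K,M[:3,:3],M[:3,3]
    Rm=cv2.Rodrigues(np.array(p["rvec"],float))[0]; t=np.array(p["tvec"],float).ravel()
    return K,Rm.T,-Rm.T@t
def ray(c,uv,z):
    K,Rw,o=c; uv=np.atleast_2d(np.array(uv,float)); d=(Rw@np.linalg.inv(K)@np.c_[uv,np.ones(len(uv))].T).T
    return o+d*((z-o[2])/d[:,2])[:,None]
def proj(c,P):
    K,Rw,o=c; q=(K@Rw.T@(np.atleast_2d(P)-o).T).T
    return q[:,:2]/q[:,2:]
def tool(st,P):  # world point -> tool axes shift
    return R.from_quat(st["ee_rot"]).as_matrix().T@(np.array(P,float)-st["position"])
E
python3 - <<'E'
from h import *
for n in ("top","scene"):
    cv2.imwrite(f"pics/{n}0.png",arm.get_image(n)); p=arm.camera_params(n); print({k:np.round(v,3).tolist() for k,v in p.items()}); print(cam(n)[2])
s=arm.read_state(); print(s); print(arm.camera_params("wrist"))
print(R.from_quat(s["ee_rot"]).as_matrix().round(3))
E
```

```text
{'fov_y': 55.407, 'cx': 312.188, 'cy': 237.147, 'rvec': [2.156, -2.166, 0.116], 'tvec': [125.889, 556.008, 875.89]}
[454.49099402 118.34889966 933.59941609]
{'fov_y': 48.949, 'cx': 318.215, 'cy': 240.622, 'rvec': [2.486, 0.776, -0.204], 'tvec': [-533.099, -148.525, 1190.743]}
[ 855.55234592 -322.86937326  942.28906589]
{'clock': 0.1, 'joints': array([-1.02639166e+00,  3.85490801e-01,  6.77465706e-03, -3.90397083e-04,
       -1.19402490e+00, -2.58600792e-01]), 'joint_vel': array([-3.34168449e-05, -1.35318031e-03,  3.33213669e-03,  8.38490370e-04,
        1.98832380e-04, -2.56962411e-03]), 'joint_efforts': array([ 2.44012972e-04, -3.93318844e+01,  1.88928884e+01,  4.19790789e+00,
       -2.61798399e-03,  1.05626910e-05]), 'position': array([ 176.0655657 , -599.14918688,  230.33563903]), 'ee_rot': array([-1.42344736e-01,  9.89816649e-01,  9.65939577e-04, -2.12992528e-04]), 'contact_force': array([-0.42731268,  0.50668898,  0.21322151]), 'wrist_torque': array([-0.02748816,  0.02220835, -0.0257784 ]), 'grasp_force': 0.0, 'gripper_width': 85.18567991011554}
{'fov_y': 61.530282781552074, 'cx': 324.16805787618114, 'cy': 245.3709813530996, 'tool_from_camera': array([[ 6.35167860e-05, -9.55144453e-01, -2.96140286e-01,
         7.60459658e+01],
       [ 9.99999961e-01,  1.41699740e-04, -2.42543620e-04,
        -1.98970111e-01],
       [ 2.73627195e-04, -2.96140259e-01,  9.55144425e-01,
        -1.42388851e+02],
       [ 0.00000000e+00,  0.00000000e+00,  0.00000000e+00,
         1.00000000e+00]])}
[[-0.959 -0.282 -0.001]
 [-0.282  0.959  0.002]
 [ 0.     0.002 -1.   ]]
```

View pics/top0.png

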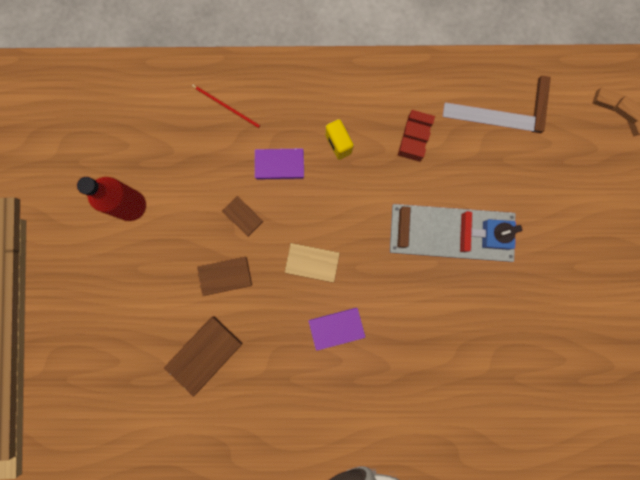

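View pics/scene0.png

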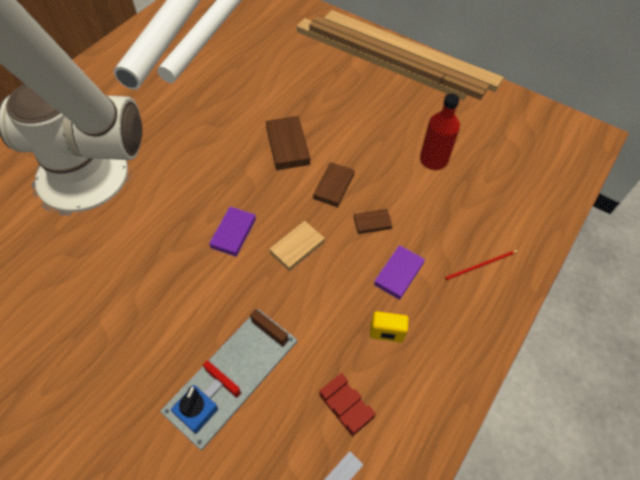

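Top view: walnut look-alikes are small (242,215), middle (225,276) and large (203,355). The middle one fits. The pale blank is at (312,262), with purple look-alikes at (280,164) and (337,328) to leave alone. The jig is at (455,232), with the fence at its left and the thumbscrew at (505,232).

```bash
cat > m0.py <<'E'
from h import *
im=cv2.imread("pics/top0.png"); c=cam("top"); hsv=cv2.cvtColor(im,cv2.COLOR_BGR2HSV)
for p in [(225,276),(242,215),(203,355),(312,262),(270,270),(430,232),(405,228),(467,230),(495,240),(280,240),(340,270)]: print(p,hsv[p[1],p[0]])
cv2.imwrite("pics/crop0.png",cv2.resize(im[190:400,150:380],None,fx=2.8,fy=2.8,interpolation=cv2.INTER_CUBIC))
for xy in [(0,0),(500,0),(500,300),(500,-200)]: print(xy,proj(c,(*xy,0)).round())
E
python3 m0.py
```

```text
(225, 276) [ 12 160 113]
(242, 215) [ 12 164 115]
(203, 355) [ 12 161 111]
(312, 262) [ 18 115 198]
(270, 270) [ 14 156 163]
(430, 232) [ 25  18 157]
(405, 228) [ 12 161 109]
(467, 230) [  2 203 173]
(495, 240) [109 143 144]
(280, 240) [ 14 164 168]
(340, 270) [ 14 159 159]
(0, 0) [[378. 527.]]
(500, 0) [[373. 266.]]
(500, 300) [[226. 267.]]
(500, -200) [[471. 266.]]
```

View pics/crop0.png

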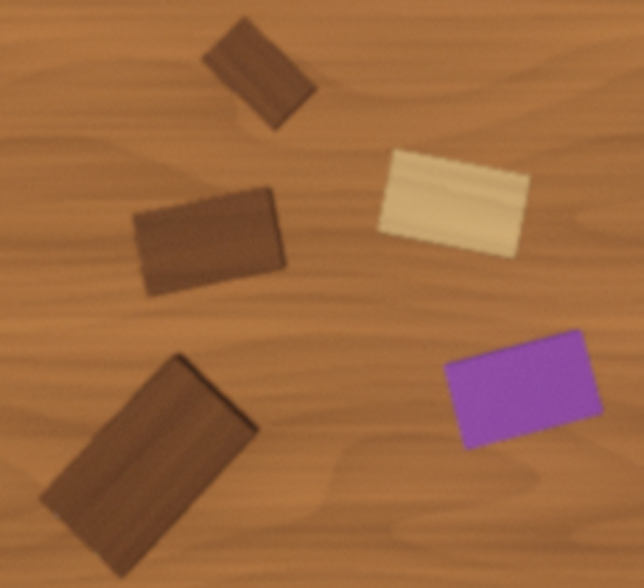

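The crop shows the middle-sized walnut at crop (210,242), which is top (225,276). It lies between the small one at (260,72) and the large one at (150,465). The beech is at crop (454,204), top (312,262).

```bash
cat > m1.py <<'E'
from h import *
im=cv2.imread("pics/top0.png"); c=cam("top"); hsv=cv2.cvtColor(im,cv2.COLOR_BGR2HSV)
def blob(m,near):
    n,l,s,ce=cv2.connectedComponentsWithStats(m.astype(np.uint8)); 
    i=1+np.argmin(np.linalg.norm(ce[1:]-near,axis=1)+1e3*(s[1:,4]<60))
    cs,_=cv2.findContours((l==i).astype(np.uint8),cv2.RETR_EXTERNAL,cv2.CHAIN_APPROX_NONE); return cs[0][:,0,:]
def rect(m,near,z,name):
    w=ray(c,blob(m,near),z)[:,:2].astype(np.float32); (x,y),(a,b),th=cv2.minAreaRect(w)
    if a<b: a,b,th=b,a,th+90
    print(name,"c",round(x,1),round(y,1),"long",round(a,1),"short",round(b,1),"long-axis deg",round((th+90)%180-90,1))
H,S,V=[hsv[...,i].astype(int) for i in range(3)]
rect((V<135)&(H<25)&(S>120),(225,276),18,"walnut"); rect((V<135)&(H<25)&(S>120),(405,228),48,"fence")
rect((V>175)&(S<140)&(H>12)&(H<28),(312,262),20,"beech")
m=(S<60)&(V>90); m[:,:380]=0;m[:190]=0;m[290:]=0; m=cv2.morphologyEx(m.astype(np.uint8),cv2.MORPH_CLOSE,np.ones((3,3)))
rect(m,(450,232),12,"bed"); rect((H<6)&(S>170)&(V>120),(467,230),48,"jaw")
g=(V<70); g[:210]=0; g[260:]=0; g[:,:480]=0; rect(g,(505,232),91,"screw")
E
python3 m1.py
```

```text
walnut c 481.5 299.2 long 103.8 short 61.3 long-axis deg -78.9
fence c 574.8 -55.4 long 77.5 short 18.2 long-axis deg -4.7
beech c 508.0 124.8 long 100.4 short 60.7 long-axis deg 78.5
bed c 567.2 -161.5 long 250.4 short 99.1 long-axis deg 85.4
jaw c 565.5 -176.6 long 75.1 short 15.6 long-axis deg -2.5
screw c 560.5 -236.3 long 46.9 short 34.7 long-axis deg -46.4
```

{"api": "drive_tool", "payload": {"targets": [[-1,-423,291,30,-35],[-1,-423,291,30,-35],[-1,-423,291,30,-35],[-1,-423,291,30,-35],[-1,-423,291,30,-35],[-1,-423,291,30,-35],[-1,-423,291,30,-35],[-1,-423,291,30,-60],[-1,-423,291,30,-60],[-1,-423,291,30,-60],[-1,-423,291,30,-60],[-1,-423,291,30,-60]]}}

```text
clock: 1.3
position: [500.9, -199.4, 200.6]
ee_rot: [-0.619, 0.785, 0.001, -0.0]
contact_force: [-0.3, -0.2, 0.1]
gripper_width: 85.3
grasp_force: 0.0
```

```bash
cat >> h.py <<'E'
def go(s,P,ya):  # shift & roll to world point P with tool y at world angle ya deg
    Rm=R.from_quat(s["ee_rot"]).as_matrix(); a=np.degrees(np.arctan2(Rm[1,1],Rm[0,1]))
    print("at",s["clock"],s["position"].round(1),"ya",a.round(1),"j",s["joints"].round(2),"w",round(s["gripper_width"],1),"-> shift",tool(s,P).round(1),"roll",round((a-ya+180)%360-180,1))
E
python3 -c "
from h import *
go(arm.read_state(),(481,299,150),191.1)"
```

```text
at 1.3 [ 500.9 -199.4  200.6] ya 166.5 j [-0.08  0.27 -0.25 -0.   -1.06 -0.16] w 85.3 -> shift [-480.1  135.4   50.7] roll -24.6
```

{"api": "drive_tool", "payload": {"targets": [[-1,-480,135,51,-24.6],[-1,-480,135,51,-24.6],[-1,-480,135,51,-24.6],[-1,-480,135,51,-24.6],[-1,-480,135,51,-24.6],[-1,-480,135,51,-24.6],[-1,-480,135,51,-24.6],[-1,-480,135,51,-24.6],[-1,-480,135,51,-24.6],[-1,-480,135,51,-24.6],[-1,-480,135,51,-24.6],[-1,-480,135,51,-24.6]]}}

```text
clock: 2.5
position: [481.7, 296.7, 149.6]
ee_rot: [0.771, -0.636, -0.0, 0.001]
contact_force: [-0.3, -0.9, -0.7]
gripper_width: 85.3
grasp_force: 0.0
```

```bash
cat > w.py <<'E'
from h import *
import sys
# usage: w.py name kind expected x y z  : rect of blob nearest expected point in wrist view
def wrect(kind,P,name):
    s=arm.read_state(); im=arm.get_image("wrist"); cv2.imwrite(f"pics/{name}.png",im); c=cam("wrist",s)
    h=cv2.cvtColor(cv2.GaussianBlur(im,(3,3),0),cv2.COLOR_BGR2HSV).astype(int); H,S,V=h[...,0],h[...,1],h[...,2]
    m={"walnut":(V<140)&(H<25)&(S>120),"beech":(V>175)&(S<140)&(H>12)&(H<28),"red":((H<6)|(H>174))&(S>170)&(V>90),"grey":(S<60)&(V>90),"black":(V<60)}[kind]
    m=cv2.morphologyEx(m.astype(np.uint8),cv2.MORPH_OPEN,np.ones((5,5)))
    near=proj(c,P)[0]; n,l,st,ce=cv2.connectedComponentsWithStats(m)
    i=1+np.argmin(np.linalg.norm(ce[1:]-near,axis=1)+1e4*(st[1:,4]<400))
    cs,_=cv2.findContours((l==i).astype(np.uint8),cv2.RETR_EXTERNAL,cv2.CHAIN_APPROX_NONE)
    k=max(cs,key=len)[:,0,:]; w=ray(c,k,P[2])[:,:2].astype(np.float32); (x,y),(a,b),th=cv2.minAreaRect(w)
    if a<b: a,b,th=b,a,th+90
    th=(th+90)%180-90
    print(name,"expected px",near.round(),"got",ce[i].round(),"box",st[i].tolist(),"c",round(x,1),round(y,1),"long",round(a,1),"short",round(b,1),"long deg",round(th,1))
    return s,x,y,th
if __name__=="__main__":
    s,x,y,th=wrect(sys.argv[1],[float(v) for v in sys.argv[2:5]],sys.argv[5]); go(s,(x,y,float(sys.argv[6])),th+90)
E
python3 w.py walnut 481 299 20 w1 3
```

```text
w1 expected px [324. 237.] got [321. 229.] box [276, 160, 90, 141, 11953] c 482.9 296.7 long 101.4 short 59.9 long deg -78.3
at 2.5 [481.7 296.7 149.6] ya -169.0 j [ 0.84  0.36 -0.25 -0.   -0.96 -0.65] w 85.3 -> shift [ 1.000e-01 -1.500e+00  1.466e+02] roll 179.3
```

View pics/w1.png

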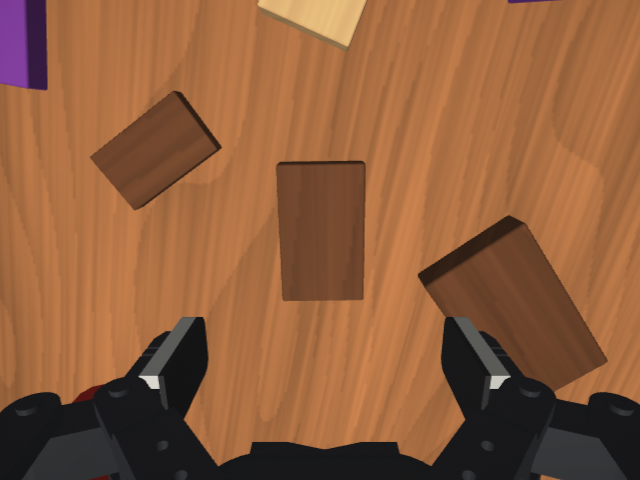

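The walnut is centred at px (321,229), measuring 101 x 60 mm, and the fingers have clear room on both sides. The open finger tips stand about 12 mm behind the TCP, so I can go low.

{"api": "drive_tool", "payload": {"targets": [[-1,0,-1.5,50,-0.7],[-1,0,-1.5,100,-0.7],[-1,0,-1.5,135,-0.7],[-1,0,-1.5,151,-0.7],[-1,0,-1.5,151,-0.7],[1,0,-1.5,151,-0.7],[1,0,-1.5,151,-0.7],[1,0,-1.5,151,-0.7],[1,0,-1.5,151,-0.7],[1,0,-1.5,151,-0.7],[1,0,-1.5,151,-0.7],[1,0,-1.5,151,-0.7]]}}

```text
clock: 3.75
position: [484.6, 298.0, 1.6]
ee_rot: [0.775, -0.631, 0.0, -0.002]
contact_force: [0.2, -1.3, 7.8]
gripper_width: 58.4
grasp_force: 67.0
```

```bash
python3 -c "
from h import *
go(arm.read_state(),(570,-121,150),175.4)
s=arm.read_state();print(s['contact_force'],s['grasp_force'])"
```

```text
at 3.75 [484.6 298.    1.6] ya -168.3 j [ 0.84  0.55 -0.39  0.   -0.62 -0.63] w 58.4 -> shift [ 427.4    0.7 -149.1] roll 16.3
[ 0.24766083 -1.2730833   7.80766713] 66.99880599975586
```

{"api": "drive_tool", "payload": {"targets": [[1,0,0,-50,0],[1,0,0,-100,0],[1,40,0,-130,8],[1,427,1,-129,16.3],[1,427,1,-129,16.3],[1,427,1,-129,16.3],[1,427,1,-129,16.3],[1,427,1,-129,16.3],[1,427,1,-129,16.3],[1,427,1,-129,16.3],[1,427,1,-129,16.3],[1,427,1,-129,16.3]]}}

```text
clock: 4.95
position: [568.9, -125.0, 128.3]
ee_rot: [-0.676, 0.737, -0.0, 0.0]
contact_force: [-1.2, 0.6, -2.0]
gripper_width: 58.4
grasp_force: 66.1
```

Run:
```python
from h import *
from w import wrect
s=arm.read_state(); go(s,(570.4,-121,14.5),175.4)
wrect("red",(565,-176,48),"j1")
c=cam("wrist",s)
J=lambda x,y,z:(570.8+.997*x+.08*y,-116.6-.08*x+.997*y,z)
im=cv2.imread("pics/j1.png")
for P in [J(-40,50,48),J(40,50,48),J(50,80,12),J(-50,80,12),J(50,-170,12),J(-50,-170,12),J(0,-130,91),J(-40,-58,48),J(40,-58,48)]:
    cv2.circle(im,tuple(int(v) for v in proj(c,P)[0]),3,(0,255,0),-1)
cv2.imwrite("pics/j1b.png",im)
```

```text
at 4.95 [ 568.9 -125.   128.3] ya 175.0 j [ 0.06  0.41 -0.24  0.   -0.92 -0.15] w 58.4 -> shift [ -4.1  -1.1 113.8] roll -0.4
j1 expected px [323. 168.] got [317. 153.] box [245, 140, 144, 26, 3653] c 567.6 -184.5 long 77.5 short 13.2 long deg -5.0
```

View pics/j1b.png

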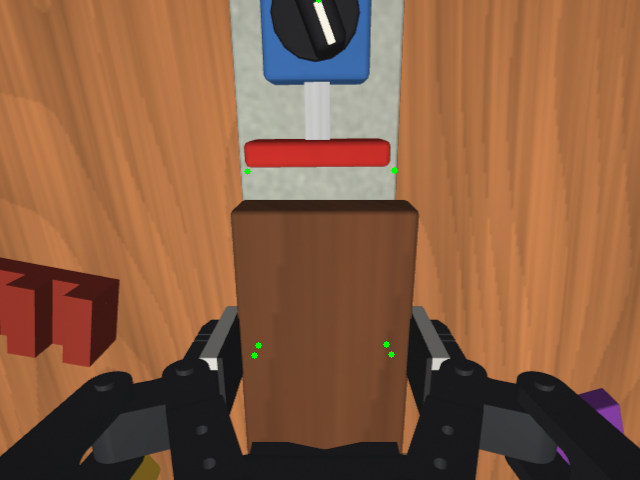

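{"api": "drive_tool", "payload": {"targets": [[1,-2,-2.8,50,0],[1,-2,-2.8,80,0],[1,-2,-2.8,80,0],[1,-2,-2.8,80,0]]}}

```text
clock: 5.4
position: [571.8, -118.4, 48.9]
ee_rot: [-0.679, 0.735, 0.0, -0.0]
contact_force: [-0.5, 0.1, 0.4]
gripper_width: 58.7
grasp_force: 67.5
```

Run:
```python
from h import *
from w import wrect
s=arm.read_state(); go(s,(571.9,-123.2,14.3),175.1)
wrect("walnut",(571,-125,52),"j2")
wrect("red",(567,-185,48),"j2")
```

```text
at 5.4 [ 571.8 -118.4   48.9] ya 175.5 j [ 0.07  0.51 -0.31  0.   -0.75 -0.15] w 58.7 -> shift [ 4.8 -0.5 34.6] roll 0.4
j2 expected px [324. 311.] got [324. 323.] box [233, 204, 182, 250, 41500] c 572.5 -112.0 long 108.7 short 75.5 long deg 85.4
j2 expected px [323. 148.] got [322. 151.] box [210, 131, 224, 40, 8744] c 567.6 -184.1 long 77.7 short 13.3 long deg -4.5
```

View pics/j2.png

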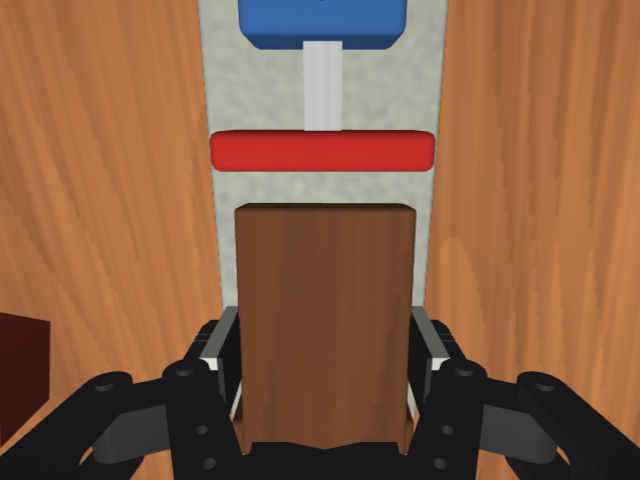

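{"api": "drive_tool", "payload": {"targets": [[1,4,-0.5,20,0.3],[1,4,-0.5,30,0.3],[1,4,-0.5,34,0.3],[1,4,-0.5,35,0.3],[1,4,-0.5,35,0.3],[-1,4,-0.5,35,0.3],[-1,4,-0.5,35,0.3],[-1,4,-0.5,35,0.3],[-1,4,-0.5,35,0.3],[-1,4,-0.5,-10,0.3],[-1,4,-0.5,-60,0.3],[-1,4,-0.5,-60,0.3]]}}

```text
clock: 6.7
position: [576.8, -123.5, 114.7]
ee_rot: [-0.677, 0.736, -0.005, 0.004]
contact_force: [0.5, 0.2, 0.7]
gripper_width: 85.9
grasp_force: 0.0
```

Run:
```python
from h import *
from w import wrect
s=arm.read_state(); go(s,(510.0,122.3,130),168.5)
wrect("walnut",(571,-123,32),"j3")
wrect("red",(567,-185,48),"j3")
```

```text
at 6.7 [ 576.8 -123.5  114.7] ya 175.2 j [ 0.06  0.43 -0.25  0.   -0.88 -0.15] w 85.9 -> shift [-239.4   87.   -16.5] roll 6.7
j3 expected px [335. 256.] got [329. 282.] box [267, 180, 134, 196, 21597] c 573.4 -104.6 long 126.0 short 85.7 long deg 85.3
j3 expected px [329. 149.] got [328. 151.] box [250, 137, 157, 28, 4178] c 567.6 -184.4 long 77.7 short 13.1 long deg -4.8
```

```bash
cat > e.py <<'E'
from h import *
import sys
# end edge and sides of the blank in a wrist picture, jig coordinates (origin 572.3,-119, -4.8 deg)
def edges(pic,s,z,rows,kind="walnut"):
    c=cam("wrist",s); h=cv2.cvtColor(cv2.GaussianBlur(cv2.imread(pic),(3,3),0),cv2.COLOR_BGR2HSV).astype(int); H,S,V=h[...,0],h[...,1],h[...,2]
    m=(V<140)&(H<25)&(S>120) if kind=="walnut" else (V>150)&(S<145)&(H>12)&(H<28)
    a=np.radians(-4.8); ex=np.array([np.cos(a),np.sin(a)]); ey=np.array([-ex[1],ex[0]])
    J=lambda uv:(lambda d:(round(d@ex,1),round(d@ey,1)))(ray(c,uv,z)[0,:2]-(572.3,-119))
    for r in rows:
        x=np.where(m[r,240:420])[0]+240; print("row",r,"L",x.min(),J((x.min(),r)),"R",x.max()+1,J((x.max()+1,r)))
    for u in (305,325,345):
        y=np.where(m[:,u])[0]; y=y[y>155]; print("col",u,"end row",y.min(),J((u,y.min())), "V down", V[y.min():y.min()+14,u].tolist())
if __name__=="__main__": edges(sys.argv[1],arm.read_state(),float(sys.argv[2]),[int(v) for v in sys.argv[3].split(",")],*sys.argv[4:5])
E
python3 e.py pics/j3.png 32 200,230,260
```

```text
row 200 L 270 (np.float64(30.1), np.float64(-38.2)) R 376 (np.float64(-28.2), np.float64(-38.1))
row 230 L 270 (np.float64(30.9), np.float64(-21.1)) R 376 (np.float64(-28.8), np.float64(-21.0))
row 260 L 269 (np.float64(32.2), np.float64(-3.2)) R 377 (np.float64(-30.0), np.float64(-3.1))
col 305 end row 182 (np.float64(10.7), np.float64(-48.0)) V down [87, 93, 93, 93, 93, 93, 93, 93, 93, 93, 93, 93, 93, 93]
col 325 end row 181 (np.float64(-0.2), np.float64(-48.6)) V down [84, 92, 96, 95, 95, 95, 95, 95, 95, 95, 95, 95, 95, 95]
col 345 end row 181 (np.float64(-11.0), np.float64(-48.5)) V down [87, 100, 102, 102, 102, 102, 102, 102, 102, 102, 102, 102, 102, 102]
```

{"api": "drive_tool", "payload": {"targets": [[-1,0,0,-40,0],[-1,0,0,-40,0],[-1,0,0,-40,0],[-1,0,0,-40,0]]}}

```text
clock: 7.2
position: [570.7, -123.1, 146.2]
ee_rot: [-0.676, 0.737, 0.001, -0.001]
contact_force: [0.1, 0.3, -0.6]
gripper_width: 85.3
grasp_force: 0.0
```

Run:
```python
from h import *
from w import wrect
from e import edges
wrect("red",(567,-185,48),"j4")
s=arm.read_state(); go(s,(510.0,122.3,130),168.5)
edges("pics/j4.png",s,32,(210,230,250))
```

```text
j4 expected px [320. 146.] got [320. 147.] box [253, 135, 134, 25, 3125] c 567.5 -184.3 long 77.6 short 13.3 long deg -4.3
at 7.25 [ 570.8 -123.2  146.2] ya 175.1 j [ 0.06  0.39 -0.21 -0.   -0.97 -0.15] w 85.2 -> shift [-239.3   81.7   16.5] roll 6.6
row 210 L 270 (np.float64(33.2), np.float64(-24.9)) R 393 (np.float64(-46.6), np.float64(-24.6))
row 230 L 270 (np.float64(33.7), np.float64(-11.5)) R 392 (np.float64(-46.6), np.float64(-11.2))
row 250 L 270 (np.float64(34.3), np.float64(2.3)) R 362 (np.float64(-27.2), np.float64(2.6))
col 305 end row 174 (np.float64(10.1), np.float64(-48.0)) V down [85, 91, 93, 93, 93, 93, 93, 93, 93, 93, 93, 93, 93, 93]
col 325 end row 174 (np.float64(-2.5), np.float64(-48.0)) V down [89, 98, 99, 99, 99, 99, 99, 99, 99, 99, 100, 100, 100, 100]
col 345 end row 174 (np.float64(-15.2), np.float64(-47.9)) V down [93, 99, 99, 99, 99, 99, 99, 99, 100, 99, 99, 99, 99, 99]
```

View pics/j4.png

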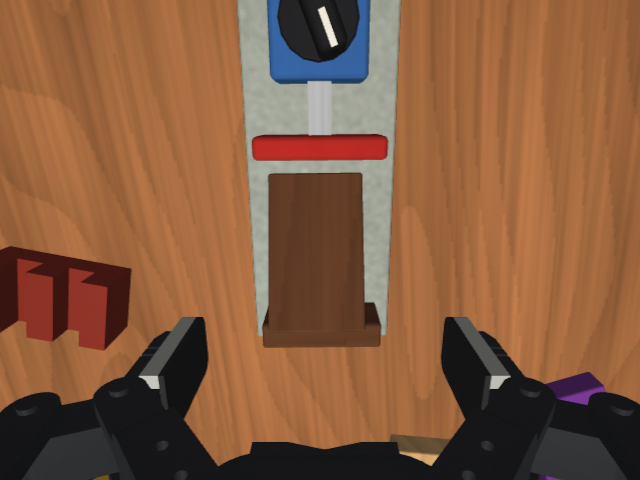

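Walnut at px (316,250) lies flat in the jig, straight and against or nearly against the fence, with a gap to the red jaw at row 160. Now the beech.

{"api": "drive_tool", "payload": {"targets": [[-1,-239,82,6,6.6],[-1,-239,82,6,6.6],[-1,-239,82,6,6.6],[-1,-239,82,6,6.6],[-1,-239,82,6,6.6],[-1,-239,82,6,6.6],[-1,-239,82,6,6.6],[-1,-239,82,6,6.6],[-1,-239,82,6,6.6]]}}

```text
clock: 8.15
position: [510.8, 120.6, 141.8]
ee_rot: [-0.632, 0.775, 0.0, -0.001]
contact_force: [0.6, -0.2, 0.9]
gripper_width: 85.7
grasp_force: 0.0
```

```bash
python3 w.py beech 509.4 122.3 20 b1 4
```

```text
b1 expected px [326. 239.] got [327. 234.] box [282, 166, 90, 139, 12012] c 508.8 122.0 long 97.8 short 59.2 long deg 78.4
at 8.15 [510.8 120.6 141.8] ya 168.4 j [ 0.54  0.3  -0.36  0.   -0.91 -0.74] w 85.7 -> shift [ -1.    2.2 137.8] roll 0.0
```

{"api": "drive_tool", "payload": {"targets": [[-1,-1,2,50,0],[-1,-1,2,100,0],[-1,-1,2,125,0],[-1,-1,2,137,0],[-1,-1,2,137,0],[-1,-1,2,137,0],[1,-1,2,137,0],[1,-1,2,137,0],[1,-1,2,137,0],[1,-1,2,137,0],[1,-1,2,137,0],[1,-1,2,137,0]]}}

```text
clock: 9.4
position: [510.1, 123.9, 7.4]
ee_rot: [-0.633, 0.774, -0.0, 0.002]
contact_force: [-0.1, -0.4, 5.5]
gripper_width: 57.8
grasp_force: 64.3
```

```bash
python3 -c "
from h import *
go(arm.read_state(),(575,-121,120),175.2)"
```

```text
at 9.4 [510.1 123.9   7.4] ya 168.5 j [ 0.55  0.49 -0.5   0.   -0.58 -0.75] w 57.8 -> shift [ 226.8 -112.7 -112.8] roll -6.7
```

{"api": "drive_tool", "payload": {"targets": [[1,0,0,-50,0],[1,0,0,-100,0],[1,227,-112,-113,-6.7],[1,227,-112,-113,-6.7],[1,227,-112,-113,-6.7],[1,227,-112,-113,-6.7],[1,227,-112,-113,-6.7],[1,227,-112,-113,-6.7],[1,227,-112,-113,-6.7],[1,227,-112,-113,-6.7],[1,227,-112,-113,-6.7],[1,227,-112,-113,-6.7]]}}

```text
clock: 10.6
position: [573.3, -120.2, 118.5]
ee_rot: [-0.677, 0.736, -0.0, 0.0]
contact_force: [0.8, 1.2, -0.9]
gripper_width: 58.0
grasp_force: 65.2
```

```bash
cat > b.py <<'E'
from h import *
from w import wrect
from e import edges
import sys
arm.get_image("top"); s=arm.read_state(); go(s,(575,-121,40),175.2); print(s["joint_vel"].round(3))
z=s["position"][2]-7.4+20
wrect("beech",(575,-123,z),sys.argv[1]); edges(f"pics/{sys.argv[1]}.png",s,z,(250,280),"beech")
E
python3 b.py b2
```

```text
at 10.65 [ 573.4 -120.3  118.5] ya 175.3 j [ 0.07  0.42 -0.24 -0.   -0.91 -0.15] w 58.1 -> shift [ 0.6 -1.7 78.5] roll 0.1
[-0.004  0.002  0.002  0.001 -0.     0.001]
b2 expected px [318. 333.] got [324. 317.] box [236, 200, 177, 244, 38968] c 572.9 -122.6 long 97.7 short 58.2 long deg 85.3
row 250 L 240 (np.float64(29.4), np.float64(-35.2)) R 412 (np.float64(-28.8), np.float64(-35.3))
row 280 L 240 (np.float64(30.0), np.float64(-24.3)) R 410 (np.float64(-28.8), np.float64(-24.4))
col 305 end row 200 (np.float64(7.2), np.float64(-52.4)) V down [157, 173, 185, 189, 189, 189, 189, 189, 189, 189, 189, 189, 189, 189]
col 325 end row 200 (np.float64(0.6), np.float64(-52.4)) V down [163, 179, 190, 194, 194, 194, 194, 194, 194, 194, 194, 194, 194, 194]
col 345 end row 199 (np.float64(-5.9), np.float64(-52.7)) V down [153, 171, 188, 200, 204, 204, 204, 204, 204, 204, 204, 204, 204, 204]
```

{"api": "drive_tool", "payload": {"targets": [[1,0,-1.7,30,0],[1,0,-1.7,55,0],[1,0,-1.7,70,0],[1,0,-1.7,76,0],[1,0,-1.7,78,0],[1,0,-1.7,78,0],[1,0,-1.7,78,0],[1,0,-1.7,78,0]]}}

```text
clock: 11.5
position: [576.4, -124.1, 53.3]
ee_rot: [-0.678, 0.735, -0.004, -0.001]
contact_force: [-20.4, -1.9, 61.7]
gripper_width: 58.1
grasp_force: 82.2
```

```bash
python3 b.py b3
```

```text
at 11.55 [ 576.4 -124.1   53.2] ya 175.4 j [ 0.07  0.51 -0.3   0.01 -0.76 -0.15] w 58.0 -> shift [-3.   1.7 13.2] roll 0.2
[ 0.002  0.002  0.001 -0.001  0.001 -0.002]
b3 expected px [327. 342.] got [351. 325.] box [315, 204, 74, 243, 15824] c 566.4 -124.3 long 97.7 short 25.8 long deg 85.0
row 250 L 244 (np.float64(31.4), np.float64(-38.6)) R 406 (np.float64(-23.4), np.float64(-38.9))
row 280 L 244 (np.float64(32.0), np.float64(-27.6)) R 406 (np.float64(-24.1), np.float64(-28.0))
col 305 end row 203 (np.float64(10.6), np.float64(-54.8)) V down [161, 174, 178, 178, 178, 178, 178, 178, 177, 177, 177, 177, 177, 177]
col 325 end row 203 (np.float64(4.0), np.float64(-54.8)) V down [157, 171, 174, 174, 174, 174, 174, 174, 174, 174, 174, 174, 174, 174]
col 345 end row 203 (np.float64(-2.5), np.float64(-54.9)) V down [165, 179, 183, 183, 183, 183, 183, 183, 183, 183, 183, 183, 183, 183]
```

Run:
```python
from h import *
print(arm.read_state()["wrist_torque"])
a=arm.get_image("scene"); b=cv2.imread("pics/b3.png")
p=proj(cam("scene"),(572,-119,30))[0]; print(p); x,y=int(p[0]),int(p[1])
a=a[max(0,y-90):y+90,max(0,x-75):x+75]; a=cv2.resize(a,(480,576),interpolation=cv2.INTER_CUBIC)[:480]
b=cv2.resize(b,(400,300)); o=np.zeros((480,800,3),np.uint8); o[:,:400]=a[:,40:440]; o[:300,400:]=b
cv2.imwrite("pics/mix.png",o)
```

```text
[-0.35873441  6.3807569  -0.36486004]
[246.62075514 350.50939066]
```

View pics/mix.png

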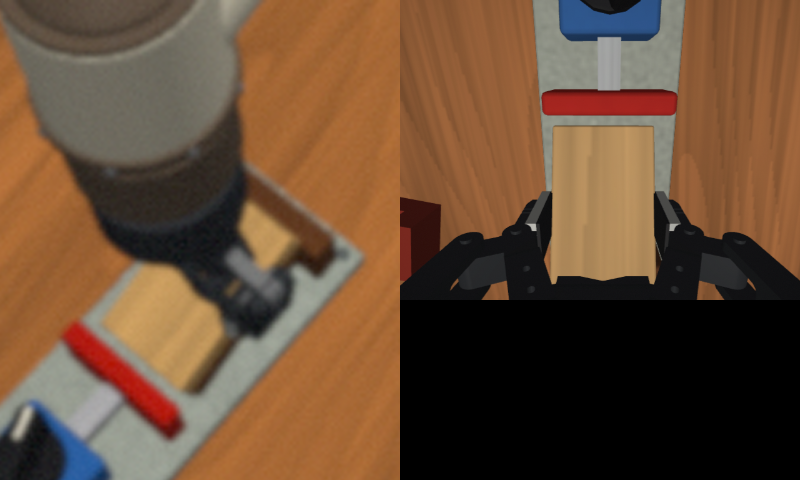

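Run:
```python
from h import *
s=dict(position=np.array([570.75,-123.15,146.2]),ee_rot=np.array([-0.676,0.737,0.001,-0.001]))
c=cam("wrist",s); im=cv2.imread("pics/j4.png"); g=cv2.GaussianBlur(im,(3,3),0)
h=cv2.cvtColor(g,cv2.COLOR_BGR2HSV).astype(int); H,S,V=h[...,0],h[...,1],h[...,2]
m=(V<130)&(H<25)&(S>110)
for r in range(178,346,8):
    row=m[r]; l=316
    while row[l-1]: l-=1
    q=316
    while row[q]: q+=1
    # depth at which the 60 mm width fits -> height
    best=min(range(0,90),key=lambda z:abs(np.linalg.norm(np.diff(ray(c,[(l,r),(q,r)],z)[:,:2],axis=0))-60))
    print(r,l,q,"z",best,ray(c,[((l+q)/2,r)],best)[0,:2].round(1),V[r,300:332:8].tolist())
crop=cv2.resize(cv2.convertScaleAbs(im[160:360,220:420],alpha=1.8),(600,600),interpolation=cv2.INTER_CUBIC)
cv2.imwrite("pics/j4c.png",crop)
```

```text
178 269 361 z 24 [ 572.6 -163.5] [91, 92, 95, 99]
186 269 361 z 26 [ 573.  -158.6] [92, 93, 96, 100]
194 269 362 z 30 [ 573.1 -154.1] [92, 93, 95, 99]
202 269 362 z 32 [ 573.5 -149.2] [93, 94, 96, 100]
210 269 362 z 33 [ 573.9 -144.2] [93, 94, 95, 100]
218 269 362 z 35 [ 574.3 -139.4] [93, 94, 96, 101]
226 269 362 z 36 [ 574.8 -134.4] [93, 95, 97, 101]
234 269 362 z 38 [ 575.2 -129.6] [94, 95, 96, 101]
242 269 363 z 42 [ 575.2 -125.4] [94, 96, 97, 102]
250 269 363 z 44 [ 575.6 -120.7] [94, 96, 97, 103]
258 269 363 z 45 [ 576.  -115.7] [94, 96, 97, 103]
266 269 363 z 47 [ 576.4 -111. ] [95, 96, 98, 104]
274 269 363 z 48 [ 576.9 -105.9] [95, 97, 98, 104]
282 269 363 z 50 [ 577.3 -101.3] [95, 96, 98, 104]
290 269 363 z 51 [577.7 -96.2] [96, 97, 97, 105]
298 269 364 z 55 [577.7 -92.4] [97, 97, 99, 105]
306 269 374 z 79 [573.9 -98.1] [97, 98, 99, 106]
314 267 377 z 89 [573.6 -98.1] [98, 98, 99, 106]
322 265 379 z 89 [574.1 -93.3] [98, 99, 99, 106]
330 263 380 z 89 [574.8 -88.4] [103, 103, 103, 108]
338 263 381 z 89 [574.9 -83.4] [98, 98, 98, 97]
```

View pics/j4c.png

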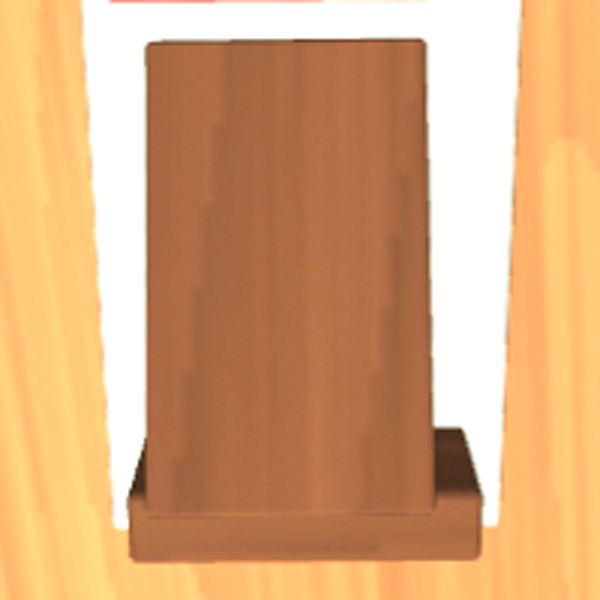

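The crop shows the walnut tilted. Its far end (crop row 510) rests on the fence top, which is why the beech stopped high. I'll set the beech down on the bench, then level the walnut.

{"api": "drive_tool", "payload": {"targets": [[1,0,0,-30,0],[1,0,0,-70,0],[1,-238,85,-70,0],[1,-238,85,-70,0],[1,-238,85,-70,0],[1,-238,85,-70,0],[1,-238,85,-70,0],[1,-238,85,-50,0],[1,-238,85,-20,0],[1,-238,85,5,0],[1,-238,85,20,0],[1,-238,85,25,0]]}}

```text
clock: 12.85
position: [510.8, 124.7, 16.0]
ee_rot: [-0.678, 0.736, -0.0, 0.0]
contact_force: [-9.7, 7.8, 17.4]
gripper_width: 58.1
grasp_force: 78.4
```

{"api": "drive_tool", "payload": {"targets": [[1,0,0,4,0],[1,0,0,6,0],[-1,0,0,6,0],[-1,0,0,6,0],[-1,0,0,6,0],[-1,0,0,6,0],[-1,0,0,-40,0],[-1,0,0,-80,0],[-1,0,0,-120,0],[-1,0,0,-120,0],[-1,0,0,-120,0]]}}

```text
clock: 13.95
position: [510.5, 122.7, 136.0]
ee_rot: [-0.676, 0.736, -0.0, 0.001]
contact_force: [-0.0, -0.1, -0.3]
gripper_width: 85.6
grasp_force: 0.0
```

```bash
python3 w.py beech 510 124 20 b4 5; python3 -c "
from h import *
go(arm.read_state(),(575,-119,120),175.2)"
```

```text
b4 expected px [325. 241.] got [322. 242.] box [276, 173, 92, 141, 12292] c 512.3 127.9 long 98.3 short 58.8 long deg 85.3
at 13.95 [510.5 122.7 136. ] ya 175.1 j [ 0.54  0.31 -0.37 -0.   -0.89 -0.63] w 85.6 -> shift [ -5.1  -1.2 131. ] roll -0.2
at 14.0 [509.7 122.3 134.7] ya 175.1 j [ 0.54  0.31 -0.37 -0.   -0.89 -0.63] w 85.3 -> shift [234.9 -85.6  14.7] roll -0.1
```

{"api": "drive_tool", "payload": {"targets": [[-1,235,-86,0,0],[-1,235,-86,0,0],[-1,235,-86,0,0],[-1,235,-86,0,0],[-1,235,-86,0,0],[-1,235,-86,20,0],[-1,235,-86,50,0],[-1,235,-86,80,0],[-1,235,-86,97,0],[-1,235,-86,102,0],[-1,235,-86,102,0]]}}

```text
clock: 15.1
position: [575.1, -118.9, 31.3]
ee_rot: [-0.677, 0.736, 0.001, -0.002]
contact_force: [-0.6, -0.6, 0.7]
gripper_width: 85.4
grasp_force: 0.0
```

{"api": "drive_tool", "payload": {"targets": [[1,0,0,0,0],[1,0,0,0,0],[1,0,0,0,0],[1,0,0,0,0],[1,0,0,0,0],[1,0,0,0,0]]}}

```text
clock: 15.7
position: [577.5, -118.7, 34.8]
ee_rot: [-0.677, 0.736, -0.001, 0.001]
contact_force: [-0.8, 0.5, 6.6]
gripper_width: 58.1
grasp_force: 64.9
```

{"api": "drive_tool", "payload": {"targets": [[1,0,0,-6,0],[1,0,0,-8,0],[1,6,0,-8,0],[1,6,0,-8,0],[1,6,0,-8,0],[1,6,0,0,0],[1,6,0,4,0],[1,6,0,8,0],[1,6,0,11,0],[1,6,0,11,0]]}}

```text
clock: 16.7
position: [579.1, -122.9, 25.3]
ee_rot: [-0.678, 0.735, -0.002, 0.003]
contact_force: [-1.4, 8.3, 15.9]
gripper_width: 58.3
grasp_force: 68.8
```

{"api": "drive_tool", "payload": {"targets": [[1,2,0,3,0],[1,2,0,3,0],[-1,2,0,3,0],[-1,2,0,3,0],[-1,2,0,3,0],[-1,2,0,3,0],[-1,2,0,-30,0],[-1,2,0,-80,0],[-1,2,0,-125,0],[-1,2,0,-125,0],[-1,2,0,-125,0],[-1,2,0,-125,0]]}}

```text
clock: 17.9
position: [574.5, -126.8, 145.8]
ee_rot: [-0.676, 0.736, 0.001, -0.001]
contact_force: [-0.6, -0.7, -0.0]
gripper_width: 85.3
grasp_force: 0.0
```

```bash
cat > t.py <<'E'
from h import *
from w import wrect
import sys
# tilt check: height at which the blank's 60 mm width fits, row by row
def tilt(name,kind,rows,u0=None):
    wrect("red",(567,-185,48),name); s=arm.read_state(); c=cam("wrist",s); go(s,(575,-121,60),175.2)
    h=cv2.cvtColor(cv2.GaussianBlur(cv2.imread(f"pics/{name}.png"),(3,3),0),cv2.COLOR_BGR2HSV).astype(int); H,S,V=h[...,0],h[...,1],h[...,2]
    m=(V<130)&(H<25)&(S>110) if kind=="walnut" else (V>130)&(S<150)&(S>60)&(H>10)&(H<28)
    a=np.radians(-4.8); ex=np.array([np.cos(a),np.sin(a)]); ey=np.array([-ex[1],ex[0]])
    u=int(u0 or proj(c,(574,-122,32))[0,0])
    col=np.where(m[150:,u])[0]+150; print("col",u,"first row",col[0])
    zz=32 if kind=="walnut" else 52; d=ray(c,[(u,col[0])],zz)[0,:2]-(572.3,-119); print("end local y",round(d@ey,1))
    for r in rows:
        l=q=u
        while m[r,l-1]: l-=1
        while m[r,q]: q+=1
        z=min(range(0,90),key=lambda z:abs(np.linalg.norm(np.diff(ray(c,[(l,r),(q,r)],z)[:,:2],axis=0))-60))
        L=[round(float((ray(c,[(e,r)],zz)[0,:2]-(572.3,-119))@ex),1) for e in (l,q)]
        print(r,l,q,"z fit",z,"sides local x",L)
if __name__=="__main__": tilt(sys.argv[1],sys.argv[2],range(185,340,12))
E
python3 t.py j5 walnut
```

```text
j5 expected px [327. 152.] got [327. 153.] box [260, 141, 134, 25, 3156] c 567.6 -184.0 long 77.7 short 13.6 long deg -4.3
at 17.95 [ 574.4 -126.7  145.4] ya 175.1 j [ 0.06  0.4  -0.2  -0.   -0.97 -0.14] w 85.8 -> shift [-5.8 -0.5 85.4] roll -0.1
col 324 first row 166
end local y -56.3
185 270 362 z fit 25 sides local x [36.3, -22.1]
197 270 362 z fit 27 sides local x [36.6, -22.3]
209 271 361 z fit 24 sides local x [36.3, -21.9]
221 272 361 z fit 23 sides local x [36.0, -22.1]
233 272 361 z fit 26 sides local x [36.3, -22.3]
245 273 361 z fit 25 sides local x [35.9, -22.5]
257 273 360 z fit 25 sides local x [36.3, -22.0]
269 274 360 z fit 24 sides local x [35.9, -22.3]
281 275 360 z fit 23 sides local x [35.6, -22.5]
293 275 360 z fit 26 sides local x [35.9, -22.7]
305 276 359 z fit 22 sides local x [35.5, -22.2]
317 273 382 z fit 87 sides local x [38.0, -38.6]
329 270 386 z fit 89 sides local x [40.5, -41.9]
```

Walnut is now flat (even width along its length), centred at local x +7, y -6, just off the jaw. Fetching the beech again.

{"api": "drive_tool", "payload": {"targets": [[-1,-248,84,10,0],[-1,-248,84,10,0],[-1,-248,84,10,0],[-1,-248,84,10,0],[-1,-248,84,10,0],[-1,-248,84,10,0],[-1,-248,84,10,0],[-1,-248,84,10,0],[-1,-248,84,10,0]]}}

```text
clock: 18.85
position: [512.8, 126.2, 136.7]
ee_rot: [-0.676, 0.737, 0.0, -0.001]
contact_force: [-0.4, 0.1, 0.3]
gripper_width: 85.2
grasp_force: 0.0
```

```bash
python3 w.py beech 512 127.5 20 b5 5
```

```text
b5 expected px [325. 241.] got [324. 237.] box [279, 168, 92, 141, 12387] c 512.3 127.9 long 97.9 short 58.8 long deg 85.2
at 18.85 [512.8 126.2 136.7] ya 175.1 j [ 0.55  0.31 -0.36  0.   -0.9  -0.63] w 85.2 -> shift [ -1.8   0.5 131.7] roll -0.1
```

{"api": "drive_tool", "payload": {"targets": [[-1,-1.8,0.5,50,0],[-1,-1.8,0.5,95,0],[-1,-1.8,0.5,122,0],[-1,-1.8,0.5,131,0],[-1,-1.8,0.5,131,0],[1,-1.8,0.5,131,0],[1,-1.8,0.5,131,0],[1,-1.8,0.5,131,0],[1,-1.8,0.5,131,0],[1,-1.8,0.5,131,0],[1,-1.8,0.5,131,0]]}}

```text
clock: 20.0
position: [513.9, 129.9, 8.7]
ee_rot: [-0.677, 0.736, -0.001, 0.002]
contact_force: [0.0, -1.1, 6.3]
gripper_width: 57.8
grasp_force: 64.6
```

```bash
python3 -c "
from h import *
go(arm.read_state(),(578.7,-123.9,95),175.2)"
```

```text
at 20.0 [513.9 129.9   8.7] ya 175.2 j [ 0.55  0.5  -0.48  0.   -0.58 -0.64] w 57.8 -> shift [247.3 -86.1 -86.5] roll 0.0
```

{"api": "drive_tool", "payload": {"targets": [[1,0,0,-45,0],[1,0,0,-86,0],[1,247,-86,-86,0],[1,247,-86,-86,0],[1,247,-86,-86,0],[1,247,-86,-86,0],[1,247,-86,-86,0],[1,247,-86,-86,0],[1,247,-86,-86,0],[1,247,-86,-86,0],[1,247,-86,-86,0],[1,247,-86,-86,0]]}}

```text
clock: 21.2
position: [577.3, -122.6, 92.6]
ee_rot: [-0.677, 0.736, -0.0, 0.0]
contact_force: [0.4, 0.1, -0.9]
gripper_width: 57.7
grasp_force: 65.0
```

```bash
cat > b.py <<'E'
from h import *
from w import wrect
from e import edges
import sys
s=arm.read_state(); go(s,(578.7,-123.9,41),175.2); print(s["joint_vel"].round(3))
z=s["position"][2]-8.7+20
wrect("beech",(575,-123,z),sys.argv[1]); edges(f"pics/{sys.argv[1]}.png",s,z,(240,270),"beech")
E
python3 b.py b6
```

```text
at 21.2 [ 577.3 -122.6   92.6] ya 175.3 j [ 0.06  0.46 -0.26 -0.   -0.85 -0.15] w 57.7 -> shift [ 1.1 -1.5 51.6] roll 0.1
[-0.004  0.003  0.004  0.001 -0.     0.002]
b6 expected px [329. 336.] got [324. 317.] box [237, 200, 176, 242, 38540] c 576.9 -124.8 long 97.7 short 58.3 long deg 85.3
row 240 L 240 (np.float64(33.5), np.float64(-40.4)) R 412 (np.float64(-24.8), np.float64(-40.5))
row 270 L 240 (np.float64(34.2), np.float64(-29.6)) R 409 (np.float64(-24.5), np.float64(-29.7))
col 305 end row 200 (np.float64(11.3), np.float64(-54.2)) V down [162, 178, 189, 191, 191, 191, 191, 191, 191, 191, 191, 191, 191, 191]
col 325 end row 200 (np.float64(4.7), np.float64(-54.2)) V down [167, 182, 193, 195, 195, 195, 195, 195, 196, 196, 196, 196, 196, 196]
col 345 end row 199 (np.float64(-1.8), np.float64(-54.5)) V down [157, 175, 192, 202, 205, 205, 205, 205, 205, 205, 205, 205, 205, 205]
```

{"api": "drive_tool", "payload": {"targets": [[1,0,-2,0,0],[1,0,-2,10,0],[1,0,-2,20,0],[1,0,-2,28,0],[1,0,-2,30,0],[1,0,-2,30,0],[1,0,-2,36,0],[1,0,-2,42,0],[1,0,-2,47,0],[1,0,-2,50,0],[1,0,-2,51,0],[1,0,-2,51,0]]}}

```text
clock: 22.45
position: [579.4, -124.2, 41.3]
ee_rot: [-0.677, 0.736, 0.0, -0.0]
contact_force: [0.1, 0.0, -0.8]
gripper_width: 57.6
grasp_force: 65.0
```

```bash
python3 b.py b7
```

```text
at 22.45 [ 579.4 -124.2   41.3] ya 175.2 j [ 0.06  0.53 -0.3   0.   -0.75 -0.15] w 57.6 -> shift [-0.2  0.7  0.3] roll -0.0
[ 0.002 -0.006  0.005 -0.001  0.003  0.002]
b7 expected px [335. 340.] got [324. 317.] box [237, 200, 175, 241, 38340] c 578.8 -126.6 long 97.2 short 58.0 long deg 85.2
row 240 L 240 (np.float64(35.7), np.float64(-41.9)) R 411 (np.float64(-22.3), np.float64(-41.8))
row 270 L 240 (np.float64(36.4), np.float64(-31.0)) R 409 (np.float64(-22.3), np.float64(-31.0))
col 305 end row 200 (np.float64(13.5), np.float64(-55.6)) V down [159, 174, 185, 188, 187, 187, 187, 187, 187, 187, 187, 187, 187, 188]
col 325 end row 200 (np.float64(6.9), np.float64(-55.6)) V down [163, 178, 189, 191, 191, 191, 192, 192, 192, 192, 192, 192, 192, 192]
col 345 end row 199 (np.float64(0.3), np.float64(-55.9)) V down [154, 171, 187, 198, 201, 201, 201, 201, 201, 201, 201, 201, 201, 201]
```

{"api": "drive_tool", "payload": {"targets": [[1,0,0,0.7,0],[1,0,0,0.7,0],[-1,0,0,0.7,0],[-1,0,0,0.7,0],[-1,0,0,0.7,0],[-1,0,0,0.7,0],[-1,0,0,-20,0],[-1,0,0,-60,0],[-1,0,0,-100,0],[-1,0,0,-105,0],[-1,0,0,-105,0],[-1,0,0,-105,0]]}}

```text
clock: 23.7
position: [578.4, -124.1, 145.2]
ee_rot: [-0.677, 0.736, 0.001, -0.001]
contact_force: [0.1, 0.1, -0.7]
gripper_width: 85.6
grasp_force: 0.0
```

```bash
python3 t.py j6 beech
python3 - <<'E'
from h import *
im=cv2.imread("pics/j6.png"); h=cv2.cvtColor(im,cv2.COLOR_BGR2HSV)
print("column through the beech end:",[ (r,*h[r,324].tolist()) for r in range(156,182,2)])
# thumbscrew
s=arm.read_state(); c=cam("wrist",s); 
a=np.radians(-4.8); ex=np.array([np.cos(a),np.sin(a)]); ey=np.array([-ex[1],ex[0]]); P=np.array([573,-119.])-130*ey
print("screw axis",P.round(1), "px",proj(c,(*P,91))); go(s,(*P,160),210)
E
```

```text
j6 expected px [334. 146.] got [333. 148.] box [266, 137, 135, 24, 3101] c 567.7 -183.7 long 77.7 short 13.0 long deg -4.8
at 23.75 [ 578.2 -124.1  144.7] ya 175.2 j [ 0.06  0.4  -0.19 -0.   -0.98 -0.15] w 85.4 -> shift [-2.8  3.2 84.7] roll -0.0
col 329 first row 165
end local y -56.1
185 271 374 z fit 52 sides local x [36.7, -23.4]
197 272 373 z fit 50 sides local x [36.4, -23.0]
209 272 373 z fit 52 sides local x [36.7, -23.3]
221 273 372 z fit 49 sides local x [36.4, -22.9]
233 273 372 z fit 51 sides local x [36.7, -23.2]
245 274 372 z fit 51 sides local x [36.4, -23.5]
257 274 371 z fit 51 sides local x [36.6, -23.1]
269 275 371 z fit 51 sides local x [36.3, -23.4]
281 275 370 z fit 51 sides local x [36.6, -23.0]
293 276 370 z fit 50 sides local x [36.3, -23.3]
305 276 369 z fit 50 sides local x [36.6, -22.9]
317 277 368 z fit 47 sides local x [36.2, -22.5]
329 329 329 z fit 0 sides local x [2.6, 2.6]
column through the beech end: [(156, 1, 205, 169), (158, 1, 206, 162), (160, 3, 170, 129), (162, 16, 122, 92), (164, 17, 121, 103), (166, 17, 123, 183), (168, 17, 123, 204), (170, 17, 121, 204), (172, 17, 121, 204), (174, 17, 123, 204), (176, 17, 123, 204), (178, 17, 123, 205), (180, 17, 123, 205)]
screw axis [ 562.1 -248.5] px [[ 3.36031043e+02 -1.92609841e-01]]
at 23.75 [ 578.2 -124.1  144.7] ya 175.2 j [ 0.06  0.4  -0.19 -0.   -0.98 -0.15] w 85.4 -> shift [125.3   5.6 -15.3] roll -34.8
```

{"api": "drive_tool", "payload": {"targets": [[0,125,5.6,-20,-20],[0,125,5.6,-20,-20],[0,125,5.6,-20,-20],[0,125,5.6,-20,-20],[0,125,5.6,-20,-20],[0,125,5.6,-20,-20]]}}

```text
clock: 24.35
position: [562.8, -247.5, 165.0]
ee_rot: [0.794, -0.608, -0.001, 0.0]
contact_force: [0.4, 0.4, -0.5]
gripper_width: 42.7
grasp_force: 0.0
```

```bash
cat > s.py <<'E'
from h import *
import sys
name=sys.argv[1]
s=arm.read_state(); im=arm.get_image("wrist"); cv2.imwrite(f"pics/{name}.png",im); c=cam("wrist",s); go(s,(562.1,-248.5,66),195)
h=cv2.cvtColor(im,cv2.COLOR_BGR2HSV).astype(int); H,S,V=h[...,0],h[...,1],h[...,2]
p=proj(c,(562.1,-248.5,91))[0]; print("expect px",p.round())
yy,xx=np.mgrid[:480,:640]; near=np.hypot(xx-p[0],yy-p[1])<55
w=((V>180)&(S<50)&near); n=np.argwhere(w)[:,::-1]; print("white n",len(n))
q=ray(c,n,91)[:,:2]; m=q.mean(0); e,v=np.linalg.eigh(np.cov((q-m).T)); d=v[:,1]; print("mark centre",m.round(1),"len",(np.ptp((q-m)@d)).round(1),"dir deg",np.degrees(np.arctan2(d[1],d[0])).round(1),"px",n.mean(0).round())
b=((H>100)&(H<120)&(S>100)&(V>60)).astype(np.uint8); n_,l,st,ce=cv2.connectedComponentsWithStats(b); i=1+np.argmax(st[1:,4])
cs,_=cv2.findContours((l==i).astype(np.uint8),cv2.RETR_EXTERNAL,cv2.CHAIN_APPROX_NONE)
print("blue",[np.round(t,1) for t in cv2.minAreaRect(ray(c,max(cs,key=len)[:,0],44)[:,:2].astype(np.float32))])
k=((V<75)&near).astype(np.uint8); n_,l,st,ce=cv2.connectedComponentsWithStats(k); i=1+np.argmax(st[1:,4])
cs,_=cv2.findContours((l==i).astype(np.uint8),cv2.RETR_EXTERNAL,cv2.CHAIN_APPROX_NONE)
print("black",[np.round(t,1) for t in cv2.minAreaRect(ray(c,max(cs,key=len)[:,0],61)[:,:2].astype(np.float32))])
E
python3 s.py s1
```

```text
at 24.35 [ 562.8 -247.5  165. ] ya -164.8 j [-0.15  0.42 -0.11 -0.   -1.04  0.42] w 42.7 -> shift [ 0.9  0.7 99. ] roll 0.2
expect px [325. 259.]
white n 683
mark centre [ 567.7 -230.5] len 30.2 dir deg 61.8 px [307. 285.]
blue [array([ 562.5, -251.9]), array([58.6, 54.7]), np.float64(85.5)]
black [array([ 558.8, -246.1]), array([40.8, 52.4]), np.float64(43.6)]
```

View pics/s1.png

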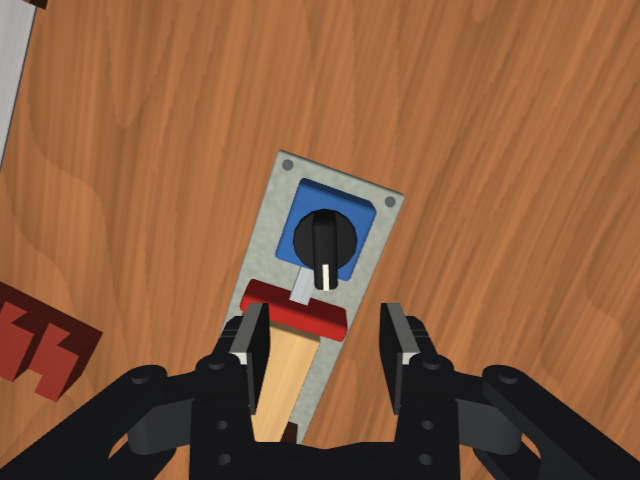

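The bar lies vertical in the picture, px (325,213–290), with its white mark at (326,276). That is centred between the fingers and aligned with them.

{"api": "drive_tool", "payload": {"targets": [[0,0.9,0.7,45,0],[0,0.9,0.7,80,0],[0,0.9,0.7,95,0],[0,0.9,0.7,98,0],[0,0.9,0.7,98,0],[1,0.9,0.7,98,0],[1,0.9,0.7,98,0],[1,0.9,0.7,98,0],[1,0.9,0.7,98,0],[1,0.9,0.7,98,0],[1,0.9,0.7,98,0]]}}

```text
clock: 25.5
position: [562.9, -249.4, 70.0]
ee_rot: [0.794, -0.607, 0.001, -0.0]
contact_force: [-3.0, 1.9, 6.4]
gripper_width: 12.6
grasp_force: 60.3
```

```bash
cat > q.py <<'E'
from h import *
s=arm.read_state(); go(s,s["position"],195); print(s["contact_force"].round(1),s["wrist_torque"].round(2),s["grasp_force"])
E
python3 q.py
```

```text
at 25.5 [ 562.9 -249.4   70. ] ya -164.8 j [-0.15  0.52 -0.21  0.   -0.83  0.42] w 12.6 -> shift [0. 0. 0.] roll 0.2
[-3.   1.9  6.4] [ 0.41  0.81 -0.02] 60.333178639411926
```

{"api": "drive_tool", "payload": {"targets": [[1,0,0,0,5],[1,0,0,0,10],[1,0,0,0,15],[1,0,0,0,20],[1,0,0,0,25],[1,0,0,0,30],[1,0,0,0,34],[1,0,0,0,38],[1,0,0,0,42],[1,0,0,0,46],[1,0,0,0,49],[1,0,0,0,49]]}}

```text
clock: 26.7
position: [562.5, -249.4, 70.0]
ee_rot: [-0.47, 0.882, -0.0, 0.0]
contact_force: [-2.9, 1.5, 6.1]
gripper_width: 12.7
grasp_force: 60.4
```

```bash
python3 q.py
```

```text
at 26.7 [ 562.5 -249.4   70. ] ya 146.1 j [-0.15  0.52 -0.21  0.   -0.84 -0.44] w 12.7 -> shift [0. 0. 0.] roll -48.9
[-2.9  1.5  6.1] [ 0.45  0.93 -0.07] 60.42917847633362
```

{"api": "drive_tool", "payload": {"targets": [[1,0,0,0,2],[1,0,0,0,4],[1,0,0,0,4],[1,0,0,0,4]]}}

```text
clock: 27.1
position: [562.5, -249.4, 70.0]
ee_rot: [-0.44, 0.898, -0.0, -0.0]
contact_force: [-3.9, 1.7, 5.8]
gripper_width: 12.7
grasp_force: 60.6
```

```bash
python3 q.py
```

```text
at 27.1 [ 562.5 -249.4   70. ] ya 142.3 j [-0.15  0.52 -0.21  0.   -0.84 -0.5 ] w 12.7 -> shift [0. 0. 0.] roll -52.7
[-3.9  1.7  5.8] [0.48 1.08 0.23] 60.58660268783569
```

{"api": "drive_tool", "payload": {"targets": [[1,0,0,0,1.5],[1,0,0,0,2],[1,0,0,0,2],[1,0,0,0,2],[1,0,0,0,2]]}}

```text
clock: 27.6
position: [562.5, -249.4, 70.1]
ee_rot: [-0.425, 0.905, -0.0, -0.0]
contact_force: [-4.1, 1.5, 6.8]
gripper_width: 12.7
grasp_force: 61.0
```

```bash
python3 q.py
python3 - <<'E'
from h import *
s=arm.read_state(); im=arm.get_image("wrist"); cv2.imwrite("pics/s2.png",im); im2=arm.get_image("top"); cv2.imwrite("pics/top2.png",im2)
c=cam("wrist",s); h=cv2.cvtColor(im,cv2.COLOR_BGR2HSV).astype(int); H,S,V=h[...,0],h[...,1],h[...,2]
t=np.hstack([cv2.resize(im,(480,360)),cv2.resize(im2[180:290,370:540],(320,207),interpolation=cv2.INTER_CUBIC)[:207].copy() if False else cv2.copyMakeBorder(cv2.resize(im2[180:290,370:540],(320,207),interpolation=cv2.INTER_CUBIC),0,153,0,0,cv2.BORDER_CONSTANT)])
cv2.imwrite("pics/fin.png",t)
E
```

```text
at 27.6 [ 562.5 -249.4   70.1] ya 140.3 j [-0.15  0.52 -0.21  0.   -0.84 -0.54] w 12.7 -> shift [0. 0. 0.] roll -54.7
[-4.1  1.5  6.8] [0.44 1.06 0.53] 61.019686460494995
```

{"api": "drive_tool", "payload": {"targets": [[1,0,0,0,-5],[1,0,0,0,-11],[1,0,0,0,-17],[1,0,0,0,-23],[1,0,0,0,-29],[1,0,0,0,-35],[1,0,0,0,-41],[1,0,0,0,-47],[1,0,0,0,-53],[1,0,0,0,-58],[1,0,0,0,-62],[1,0,0,0,-62]]}}

```text
clock: 28.9
position: [563.0, -249.4, 70.0]
ee_rot: [0.83, -0.557, 0.001, -0.0]
contact_force: [-2.4, 2.1, 5.9]
gripper_width: 12.6
grasp_force: 60.3
```

{"api": "drive_tool", "payload": {"targets": [[1,0,0,0,-6],[1,0,0,0,-12],[1,0,0,0,-18],[1,0,0,0,-24],[1,0,0,0,-28],[1,0,0,0,-30],[1,0,0,0,-30],[1,0,0,0,-30],[1,0,0,0,-30],[1,0,0,0,-30]]}}

```text
clock: 29.9
position: [563.1, -249.3, 70.0]
ee_rot: [0.946, -0.324, 0.001, -0.0]
contact_force: [-2.7, 1.4, 5.4]
gripper_width: 12.8
grasp_force: 60.3
```

```bash
python3 q.py
python3 - <<'E'
from h import *
s=arm.read_state(); c=cam("wrist",s); tc=cam("top")
a=np.radians(-4.8); ex=np.array([np.cos(a),np.sin(a)]); ey=np.array([-ex[1],ex[0]])
def loc(m,cam_,z):
    n,l,st,ce=cv2.connectedComponentsWithStats(m.astype(np.uint8)); i=1+np.argmax(st[1:,4]); k=np.argwhere(l==i)[:,::-1]
    d=ray(cam_,k,z)[:,:2]-(572.3,-119); x,y=d@ex,d@ey; return st[i,4],"x",x.min().round(1),x.max().round(1),"y",y.min().round(1),y.max().round(1)
for n,cc in (("wrist",c),("top",tc)):
    im=arm.get_image(n); cv2.imwrite(f"pics/end_{n}.png",im); h=cv2.cvtColor(im,cv2.COLOR_BGR2HSV).astype(int); H,S,V=h[...,0],h[...,1],h[...,2]
    be=(V>140)&(S<140)&(S>70)&(H>12)&(H<28); re=((H<6))&(S>170)&(V>110)
    if n=="top": sl=np.zeros_like(be); sl[190:280,385:520]=1; be&=sl; re&=sl
    else:
        q=proj(c,(570,-185,48))[0]; yy,xx=np.mgrid[:480,:640]; re&=np.hypot(xx-q[0],yy-q[1])<110
    print(n,"beech",loc(be,cc,52),"jaw",loc(re,cc,48))
E
```

```text
at 29.9 [ 563.1 -249.3   70. ] ya -127.8 j [-0.15  0.52 -0.21  0.   -0.83  1.07] w 12.8 -> shift [0. 0. 0.] roll 37.2
[-2.7  1.4  5.4] [0.55 0.65 0.05] 60.3201949596405
wrist beech (np.int32(9975), 'x', np.float64(9.0), np.float64(37.3), 'y', np.float64(-51.2), np.float64(48.2)) jaw (np.int32(2274), 'x', np.float64(-6.5), np.float64(41.0), 'y', np.float64(-77.6), np.float64(-64.2))Traceback (most recent call last):
  File "<stdin>", line 13, in <module>
  File "<stdin>", line 5, in loc
    return _wrapfunc(a, 'argmax', axis=axis, out=out, **kwds)
    return bound(*args, **kwds)
ValueError: attempt to get argmax of an empty sequence
```

```bash
python3 -c "
from h import *
print(arm.job_done())"
```

```text
the job is handed in; nothing more can be done
None
```

I handed the job in at about 30 s, but `job_done()` gave no verdict. By my measurements the walnut is below and the beech on top, and the pile was squeezed to the fence at about 2.18 rad. The thumbscrew is held at about 0.58 rad with 60 N of grip, and the jaw is about 13 mm clear of the beech. The walnut first landed tilted on the fence, so I re-laid it before stacking. Its final position under the beech was not re-measured after the squeeze.

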